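Lay out the tea things

TASK

Lay out the tea things upright on the worktop: the steel teapot in the middle of the square wooden trivet, the mug in the middle of the round cork coaster, and the white sugar jar on the worktop midway between those two and in line with them, closed with its wooden lid. Stand the milk jug on the worktop squarely behind the sugar jar, on the side away from the robot and at right angles to the row, with a gap of about 30 mm between jug and jar. Leave the pepper mill, the egg cup and the honey jar where they stand.

Things in the scene. Friction and masses are not known exactly. Their poses are not given: they have to be found in the camera images.
- trivet: Fixed square trivet of pale wooden slats, 110 x 110 x 12 mm high, at the left or right end of the row. Origin: centre of the underside; z is up. Its y axis (parallel to two sides) lies along the line through trivet and coaster (coaster 280 mm away at +y or -y); its x axis points away from the robot, square to that line, within 13 degrees of straight ahead.
- coaster: Fixed round cork coaster, 100 mm across, 6 mm high, lying on the worktop, 280 mm from the trivet centre to centre. Origin: centre of the underside; z is up. 
- teapot: Small steel teapot, 0.4 kg, one rigid piece: body 90 mm across, top knob to 95 mm; spout along +x to 73 mm from the axis, at first roughly towards the robot; fixed overhead handle: black bar 12 mm wide and high, 56 mm long along x, centre on the axis 126 mm above the underside: pinch it from above, fingers closing along y. Origin: centre of the underside; z is up. 
- mug: White ceramic mug, 85 mm tall, straight round body 62 mm across (walls 4 mm), 0.22 kg, loop handle along its +x reaching 54 mm from the axis, at first roughly towards the robot. Origin: centre of the underside; z is up. Can be taken across the body along its y axis.
- jar: White ceramic sugar jar without lid or handle: open straight cylinder 64 mm across outside, 56 mm inside, 70 mm tall, about 0.22 kg. Origin: centre of the underside; z is up. 
- jug: Small steel milk jug without a handle: open round body 60 mm across at 30 mm height, narrowing to 48 mm at the rim at 75 mm (56 mm across at the foot), about 0.15 kg, with a small pouring lip at the rim along its +x reaching 36 mm from the axis. Origin: centre of the underside; z is up. 
- lid: Wooden lid of the sugar jar, 60 g: disc 72 mm across, from 8 to 16 mm above the origin; below it a tapered plug 8 mm deep (36 to 46 mm across); above it a knob 18 to 22 mm across up to 46 mm. Origin: centre of the plug's bottom; z is up. At first it stands on its plug. Seated, its origin is 62 mm above the jar's (plug in the mouth, 5 mm play).
- mill: Bystander, not to be moved: loose dark wooden pepper mill, waisted, 48 mm across, 90 mm tall. Origin: centre of the underside; z is up. 
- eggcup: Bystander, not to be moved: loose white ceramic egg cup, closed on top, on a narrow stem, 48 mm across, 62 mm tall. Origin: centre of the underside; z is up. 
- honey: Bystander, not to be moved: loose small amber honey jar with a brass-coloured cap and a paper label, 56 mm across, 75 mm tall. Origin: centre of the underside; z is up. 
Things that resemble listed ones, but are neither listed nor needed, are in the scene too. What is shaped like the jar but pink is not meant. What is shaped like the mug but turquoise is not meant.

How it is judged:
At the end, for the whole second after the job is handed in: Upright and at rest: teapot and mug within 15 mm of trivet and coaster centres; jar within 15 mm of their midpoint along and across the row; jug 77-113 mm from jar axis, far side, within 22 mm of the midpoint along the row; lid seated, 9 mm; bystanders moved under 25 mm (never 30 mm or tipped) (horizontal distance between teapot and trivet below 0.015 m and z of teapot in the frame of trivet between 0.008 and 0.016 m and horizontal distance between mug and coaster below 0.015 m and z of mug in the frame of coaster between 0.002 and 0.01 m and ((y of coaster in the frame of trivet above 0 m and y of jar in the frame of trivet between 0.125 and 0.155 m and y of jug in the frame of trivet between 0.118 and 0.162 m) or (y of coaster in the frame of trivet below 0 m and y of jar in the frame of trivet between -0.155 and -0.125 m and y of jug in the frame of trivet between -0.162 and -0.118 m)) and x of jar in the frame of trivet between -0.015 and 0.015 m and horizontal distance between jug and jar between 0.077 and 0.113 m and x of jug in the frame of trivet above 0.05 m and height (world z) of each of jar, jug below 0.005 m and horizontal distance between lid and jar below 0.009 m and z of lid in the frame of jar between 0.058 and 0.066 m and angle between each of teapot, mug, jar, jug, lid's own z axis and vertical below 0.1 rad and linear speed of each of teapot, mug, jar, jug, lid below 0.02 m/s and distance of each of mill, eggcup, honey from where it was at the start of the episode below 0.025 m); the robot touches nothing.
It fails at once if the pepper mill is pushed away or knocked over (distance of mill from where it was at the start of the episode above 0.03 m or angle between mill's own z axis and vertical above 0.6 rad).
It fails at once if the egg cup is pushed away or knocked over (distance of eggcup from where it was at the start of the episode above 0.03 m or angle between eggcup's own z axis and vertical above 0.6 rad).
It fails at once if the honey jar is pushed away or knocked over (distance of honey from where it was at the start of the episode above 0.03 m or angle between honey's own z axis and vertical above 0.6 rad).
It also fails if it takes over 128 s, if anything falls off the work surface, if the arm or the gripper's body presses on something with over 40 N, if the wrist force passes 120 N, or if a joint passes its speed limit or range.

ROBOT

A 7-joint arm with a two-finger parallel gripper is mounted at the origin on the work surface. World frame = base frame: x ahead of the robot, y to its left, z up, the work surface at z = 0. Lengths are in m, angles in rad, forces in N, time in s.
With the tool pointing down it reaches from about 0.35 to 0.9 m from the base axis. Payload 8.1 kg.
Tool frame: the origin (TCP) lies between the finger pads; the fingertips stand 22 mm ahead of it and the grasp point (between the pads) lies 3 mm ahead of it (arm.tip_reach is the distance from the TCP to the fingertips, in m); z points along the fingers, y is the line along which they close (so a half turn about z gives the same grasp; the last joint's range is limited). The gripper opens to 92 mm and grips with 3 to 60 N. Pads are 19 mm wide; open, the fingers measure 130 mm over their backs; the gripper's body (75 mm by 190 mm) begins 47 mm behind the grasp point.
Start: joints at [-1.398, 0.434, 0.025, 1.573, -0.012, 1.134, -0.075], TCP at [0.17, 0.601, 0.249] pointing down, gripper open.
Joint ranges: [-2.62, 2.62], [-0.44, 2.09], [-1.27, 1.32], [0.08, 2.57], [-1.32, 4.46], [0.12, 2], [-2.74, 2.74]. Speed limits (rad/s): [2.22, 2.22, 3.01, 3.01, 3.14, 3.14, 3.14].

INTERFACE

Orientations are given as a rotation vector (axis times angle).
In Python, from cell import telemetry, vision, job, arm gives the robot as it stands. The module is installed in compiled form; this text tells all that it offers.
- The arm moves only by the shell command python3 -m creep 'ROWS' [FORCE]. ROWS is text: rows parted by semicolons, each of 7 numbers parted by spaces: the finger opening in cm, from 0 to 9.18, then the shift along the tool's x, y, z in cm, then the turn, a rotation vector about the tool's x, y, z in degrees. A call has 1 to 5 rows; each row is the pose to reach, as a shift and turn from the pose commanded when the call began, along the tool's axes at that moment; what a row does not reach only later rows make up. A row lasts 1/8 s, in which the tool goes at most 62.5 mm and 10.7 degrees, less where a joint would pass 70% of its speed; a pose out of reach is approached as far as the arm can. A call with a gripper value outside its range is refused whole. The fingers move at their own pace and stop on an object; FORCE is the grip in N (left out, the last holds). Time passes only in rows, so rows that repeat a pose let the fingers close. It gives the time, the measured TCP pose, the force, the opening and the grip force at its end, in the units of the state.
- telemetry.observe(): the state, without advancing time (a new reading comes with each control period).
- vision.get_image(name): name is "side" or "top"; returns the picture (384x512x3 uint8, red, green, blue); there is no depth.
- vision.camera_info(name): a dict with "fov_y" (degrees; the focal length in pixels is half the picture's height over the tangent of half this angle, whatever the lens; pixels are square), "cx", "cy" (the principal point, pixels), "extrinsics" (4x4, takes a point from camera to world coordinates). Camera axes: x right, y down, z forward; pixel columns grow to the right and rows downward; lengths in m; the calibration is good to about 2 mm. A picture is of the moment at which its call begins. camera_info takes no time and is no camera call.
- job.sign_off(): hands the job in; it is judged then, once.
The state is a dict: "clock": time; "joints": joint angles; "dq": joint speeds; "joint_efforts": joint torques, N m; "position": TCP position; "ee_rot": TCP orientation; "force": force on the tool from outside, world axes, zero at the start; "ft_torque": the same for the moment, N m; "width": opening from 0.0 (shut) to 1.0 (fully open); "gripper_force": force on a finger pad.
Only numpy, scipy, OpenCV 4.12 (cv2) and the standard library are available. Lean on these libraries where they do the work, as an engineer would, in place of code of your own. Each camera call takes 0.05 s, during which the arm holds its last target. There are 200 camera calls.

## Working session

There is one attempt and no reset: what is moved stays moved. The work goes in short steps, Python scripts to look and compute and a shell command to move; the robot and the scene stay as the last step left them, time stands still between calls to the robot, and variables do not carry over. Pictures are saved under pics/ and viewed, at most 14 in all, crops included, and the job is handed in when it is done.

```bash
mkdir -p pics; cat > h.py <<'E'
import numpy as np, cv2
from scipy.spatial.transform import Rotation as R
from cell import telemetry, vision, job, arm
def snap(n,f):
    im=vision.get_image(n)[:,:,::-1].copy(); cv2.imwrite(f,im); return im
def cam(n):
    c=vision.camera_info(n); return 192/np.tan(np.radians(c['fov_y'])/2),c['cx'],c['cy'],np.array(c['extrinsics'])
def w(n,u,v,z):
    f,cx,cy,E=cam(n); d=E[:3,:3]@np.array([(u-cx)/f,(v-cy)/f,1]); o=E[:3,3]; return o+d*(z-o[2])/d[2]
def px(n,p):
    f,cx,cy,E=cam(n); q=E[:3,:3].T@(np.array(p)-E[:3,3]); return q[0]/q[2]*f+cx,q[1]/q[2]*f+cy
E
python3 - <<'E'
from h import *
for n in('top','side'):
    im=snap(n,f'pics/{n}0.png'); cv2.imwrite(f'pics/{n}0b.png',cv2.resize(im,(800,600),interpolation=cv2.INTER_CUBIC)); print(vision.camera_info(n))
print(telemetry.observe(),arm.tip_reach)
E
```

```text
{'fov_y': 53.33841548833707, 'cx': 254.41648537400815, 'cy': 188.78066211456064, 'extrinsics': array([[-0.00449213, -0.99485143,  0.1012445 ,  0.4141988 ],
       [-0.99973128,  0.00677039,  0.02217024, -0.01498964],
       [-0.02274156, -0.1011177 , -0.99461451,  1.29417601],
       [ 0.        ,  0.        ,  0.        ,  1.        ]])}
{'fov_y': 53.016140020646496, 'cx': 258.71669778653893, 'cy': 193.5029914380002, 'extrinsics': array([[ 0.96819168, -0.18270827,  0.1709461 ,  0.37032779],
       [-0.24996201, -0.67590332,  0.69330635, -0.76540813],
       [-0.01112976, -0.71398346, -0.7000741 ,  0.79317887],
       [ 0.        ,  0.        ,  0.        ,  1.        ]])}
{'clock': 0.1, 'joints': array([-1.39758925,  0.43512707,  0.02497245,  1.57397527, -0.01161679,
        1.13405165, -0.07506261]), 'dq': array([ 9.96641480e-04, -2.64643409e-03, -5.42557999e-04, -3.10544465e-03,
       -8.49595119e-05,  7.80296758e-04, -6.86901629e-05]), 'joint_efforts': array([ 3.22534783e-03, -6.69125390e+01,  9.87874120e-01, -3.15145147e+01,
       -6.05727942e-02,  3.73615720e-02,  1.09072414e-04]), 'position': array([0.17012758, 0.60095212, 0.24805166]), 'ee_rot': array([-4.31912163e-01, -3.11167668e+00,  2.22070585e-03]), 'force': array([-0.86418958, -0.02603232, -0.40809971]), 'ft_torque': array([-0.00231595,  0.01322474, -0.00640771]), 'gripper_force': 0.0, 'width': 1.0001868986393159} 0.022
```

View pics/top0b.png

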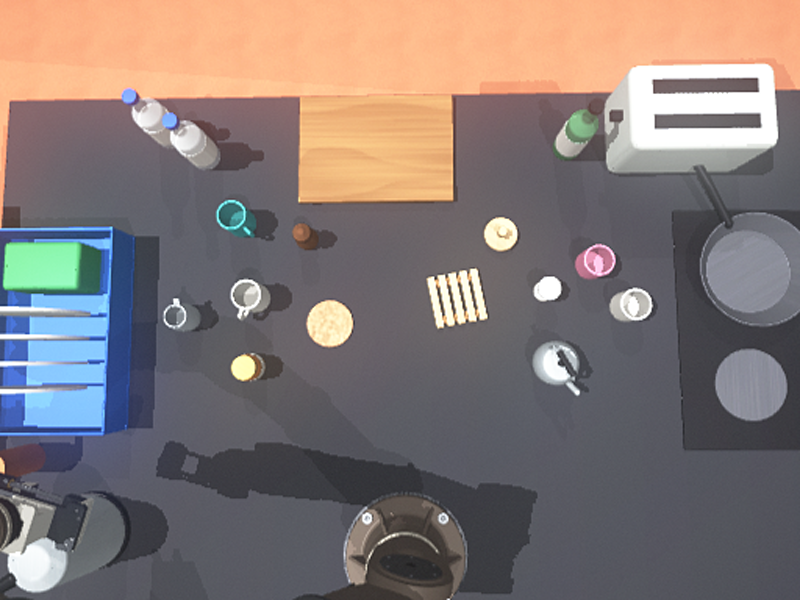

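View pics/side0b.png

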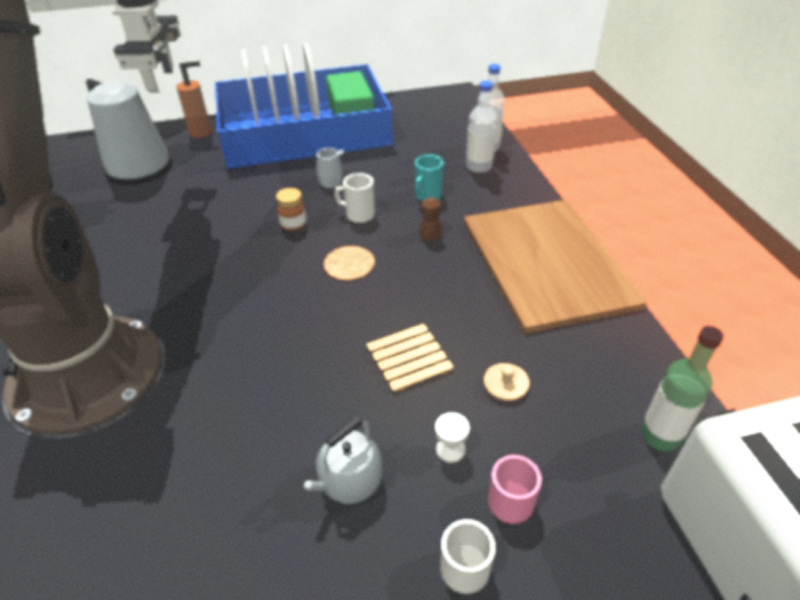

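Top view (800x600 pixels): jar candidates are the white one at (631,304) and the pink one at (597,262). Mug candidates are the white one at (249,297) and the turquoise one at (234,217). I choose the white ones. The jug is at (180,316), not the kettle at the lower left. The lid is at (501,234), teapot (557,363), trivet (457,298), coaster (330,323), honey (248,367), mill (303,236) and egg cup (547,289).

```bash
python3 - <<'E'
from h import *
im=cv2.imread('pics/top0.png')
a=im[120:260,100:240]; b=im[130:270,265:425]
A=cv2.resize(a,(560,560),interpolation=cv2.INTER_CUBIC);B=cv2.resize(b,(640,560),interpolation=cv2.INTER_CUBIC)
for I in(A,B):
    for k in range(0,I.shape[1],80): cv2.line(I,(k,0),(k,6),(0,255,255),1)
    for k in range(0,I.shape[0],80): cv2.line(I,(0,k),(6,k),(0,255,255),1)
cv2.imwrite('pics/cA.png',A);cv2.imwrite('pics/cB.png',B)
E
```

```text
(no output)
```

View pics/cA.png

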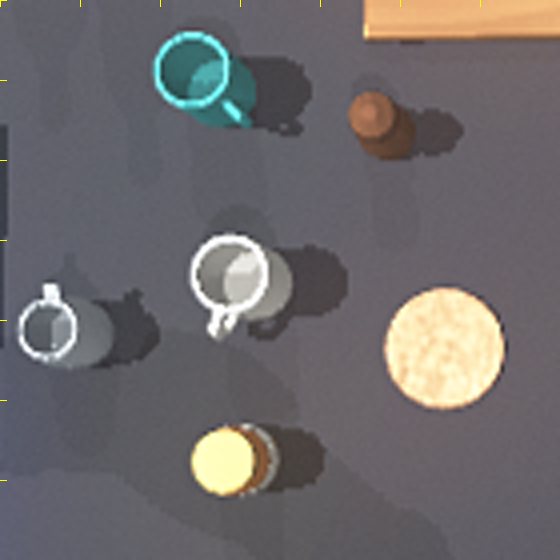

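View pics/cB.png

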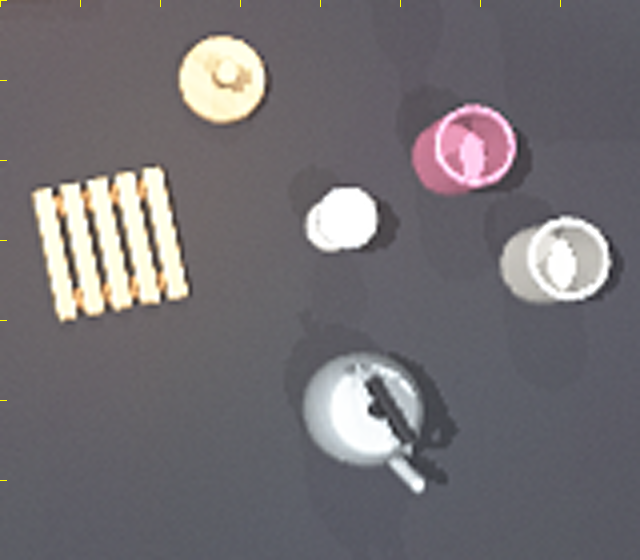

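Crop A (4x, offset 100,120): jug rim (48,329) with lip (52,290), mug rim (229,275) with handle (218,325), coaster (444,348), honey cap (224,461), mill top (372,115). Crop B (4x, offset 265,130): trivet corners (35,190), (160,168), (187,297) and (65,320), lid disc (222,79), jar rim (569,258), teapot bar (370,382) to (410,440), egg cup top (346,217). The white jar and white mug are confirmed.

```bash
python3 - <<'E'
from h import *
np.set_printoptions(precision=4,suppress=True)
A=lambda u,v,z:w('top',100+u/4-.375,120+v/4-.375,z)
B=lambda u,v,z:w('top',265+u/4-.375,130+v/4-.375,z)
P=dict(jug=A(48,329,.075),juglip=A(52,290,.075),mug=A(229,275,.085),mugh=A(218,325,.07),coaster=A(444,348,.006),honey=A(224,461,.075),mill=A(372,115,.09),
 lid=B(222,79,.016),jar=B(569,258,.07),egg=B(346,217,.062),bar1=B(368,380,.132),bar2=B(411,441,.132),spout=B(420,487,.07))
c=[B(35,190,.012),B(160,168,.012),B(187,297,.012),B(65,320,.012)]
P['trivet']=np.mean(c,0); P['pot']=(P['bar1']+P['bar2'])/2
for k in P: print(k,P[k])
print([np.linalg.norm(c[i]-c[i-1]) for i in range(4)])
d=P['coaster'][:2]-P['trivet'][:2]; print('row',np.linalg.norm(d),np.degrees(np.arctan2(d[1],d[0]))-90, 'bar',np.linalg.norm(P['bar2']-P['bar1']))
for n in('jug','mug','jar','lid'): 
  print(n,'side px x1.5625:',np.array(px('side',P[n]))*1.5625)
print('potside',np.array(px('side',P['pot']))*1.5625,np.array(px('side',P['coaster']))*1.5625)
s=telemetry.observe();print(R.from_rotvec(s['ee_rot']).as_matrix())
E
```

```text
jug [0.499  0.4727 0.075 ]
juglip [0.5306 0.4705 0.075 ]
mug [0.5407 0.3241 0.085 ]
mugh [0.5018 0.3364 0.07  ]
coaster [0.4857 0.1621 0.006 ]
honey [0.3928 0.3277 0.075 ]
mill [0.6686 0.2099 0.09  ]
lid [ 0.6768 -0.2095  0.016 ]
jar [ 0.5184 -0.4735  0.07  ]
egg [ 0.5534 -0.2997  0.062 ]
bar1 [ 0.422  -0.2963  0.132 ]
bar2 [ 0.3763 -0.3269  0.132 ]
spout [ 0.3384 -0.3493  0.07  ]
trivet [ 0.5381 -0.1146  0.012 ]
pot [ 0.3992 -0.3116  0.132 ]
[np.float64(0.11251018479902693), np.float64(0.10714568117510796), np.float64(0.11110152486962431), np.float64(0.1038764694016866)]
row 0.2816422723308275 10.716464161623364 bar 0.05493634464484755
jug side px x1.5625: [327.32   151.1951]
mug side px x1.5625: [357.5031 179.2999]
jar side px x1.5625: [468.524 541.637]
lid side px x1.5625: [506.2098 377.7953]
potside [344.153  425.3902] [349.0515 259.761 ]
[[-0.9622  0.2724 -0.0003]
 [ 0.2724  0.9622 -0.0014]
 [-0.0001 -0.0014 -1.    ]]
```

```bash
cat >> h.py <<'E'
def go(x,y,z,yaw):
    "shift (cm, tool axes) and turn (deg) to world TCP and tool-y direction yaw(deg)"
    s=telemetry.observe(); M=R.from_rotvec(s['ee_rot']).as_matrix()
    d=M.T@(np.array([x,y,z])-s['position'])*100
    c,q=np.cos(np.radians(yaw)),np.sin(np.radians(yaw))
    T=np.array([[-q,c,0],[c,q,0],[0,0,-1.]]).T
    T=np.column_stack([np.cross([c,q,0],[0,0,-1.]),[c,q,0],[0,0,-1.]])
    print('shift',d.round(2),'turn',np.degrees(R.from_matrix(M.T@T).as_rotvec()).round(1),'t',s['clock'],s['position'].round(4),'w',round(s['width'],3),'F',s['force'].round(1),'g',s['gripper_force'])
E
python3 - <<'E'
from h import *
# rack near corner: side view bottom (225,170), top (219,118) in 800-scale
b=w('side',225/1.5625,170/1.5625,0); print('rack corner bottom',b)
for z in(.06,.08,.1,.12): print(z,np.array(px('side',[b[0],b[1],z]))*1.5625)
print('top-view bottom edge',w('top',135/1.5625,300/1.5625,0), w('top',135/1.5625,420/1.5625,0))
go(.541,.324,.2,72)
E
```

```text
rack corner bottom [0.25660744 0.58166904 0.        ]
0.06 [219.44538476 148.0591311 ]
0.08 [217.52049866 140.45578297]
0.1 [215.55710455 132.70032719]
0.12 [213.55403518 124.78815319]
top-view bottom edge [0.53874871 0.59126549 0.        ] [0.27904713 0.58077021 0.        ]
shift [-43.23 -16.54   4.83] turn [-0.1  0.   2.2] t 0.1 [0.1701 0.601  0.2481] w 1.0 F [-0.9 -0.  -0.4] g 0.0
```

```bash
python3 -m creep '9.18 -43.2 -16.5 4.8 0 0 2.2;9.18 -43.2 -16.5 4.8 0 0 2.2;9.18 -43.2 -16.5 4.8 0 0 2.2;9.18 -43.2 -16.5 4.8 0 0 2.2;9.18 -43.2 -16.5 4.8 0 0 2.2'; python3 -c "from h import *; go(.541,.324,.2,72)"
```

```text
clock: 0.72
position: [0.4207, 0.4141, 0.2161]
ee_rot: [-0.491, -3.103, 0.0]
force: [0.4, 1.4, 0.4]
width: 1.0
gripper_force: 0.0
shift [-14.23  -4.85   1.61] turn [-0. -0.  0.] t 0.725 [0.4207 0.4141 0.2161] w 1.0 F [0.4 1.4 0.4] g 0.0
```

```bash
python3 -m creep '9.18 -6 -2 .7 0 0 0;9.18 -12 -4 1.4 0 0 0;9.18 -14 -4.8 1.6 0 0 0;9.18 -14 -4.8 1.6 0 0 0;9.18 -14 -4.8 1.6 0 0 0'|head -2; python3 - <<'E'
from h import *
go(.541,.324,.048,72)
cv2.imwrite('pics/t1.png',snap('top','pics/x.png')[120:270,60:260].repeat(3,0).repeat(3,1))
E
```

```text
clock: 1.35
position: [0.5365, 0.3279, 0.2003]
shift [-0.57 -0.24 15.22] turn [ 0.  -0.1  0.1] t 1.35 [0.5365 0.3279 0.2003] w 0.999 F [-1.  -0.1  0.2] g 0.0
```

View pics/t1.png

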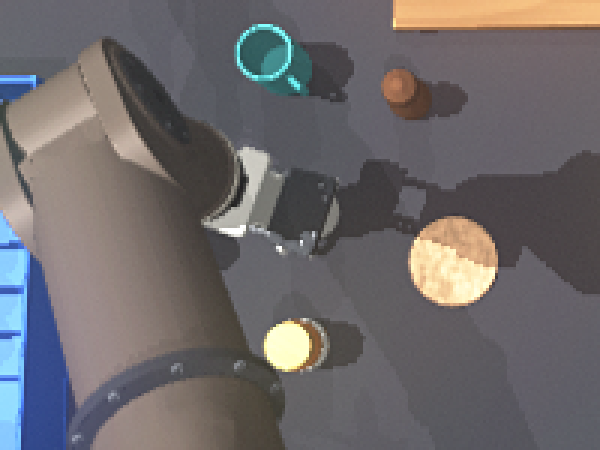

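The arm hides the mug in this view: gripper at (290,200), coaster at (452,261), honey at (290,345). I'll rely on the measured position and go down.

```bash
python3 -m creep '9.18 -.6 -.2 4 0 0 0;9.18 -.6 -.2 8.5 0 0 0;9.18 -.6 -.2 12 0 0 0;9.18 -.6 -.2 15.2 0 0 0;9.18 -.6 -.2 15.2 0 0 0'|sed -n 2,5p; python3 -m creep '5 0 0 0 0 0 0;5 0 0 0 0 0 0;5 0 0 0 0 0 0;5 0 0 0 0 0 0;5 0 0 0 0 0 0' 20; python3 -c "from h import *; go(.541,.324,.14,72);go(.486,.162,.14,90)"
```

```text
position: [0.5401, 0.3235, 0.0465]
ee_rot: [-0.487, -3.1, 0.004]
force: [0.2, -0.1, -0.5]
width: 0.998
clock: 2.65
position: [0.5432, 0.323, 0.0495]
ee_rot: [0.492, 3.102, 0.001]
force: [-1.8, -1.4, 6.8]
width: 0.678
gripper_force: 20.0
shift [ 0.23  0.04 -9.05] turn [ 0.  0. -0.] t 2.65 [0.5432 0.323  0.0495] w 0.678 F [-1.8 -1.4  6.8] g 20.000736862421036
shift [  0.45 -17.07  -9.07] turn [  0.   0. -18.] t 2.65 [0.5432 0.323  0.0495] w 0.678 F [-1.8 -1.4  6.8] g 20.000736862421036
```

```bash
python3 -m creep '5 0 0 -2 0 0 0;5 0 0 -5 0 0 0;5 0 0 -8 0 0 0;5 0 0 -8 0 0 0;5 0 0 -8 0 0 0'|sed -n 2,6p;  python3 -c "from h import *; go(.486,.162,.13,72)"
```

```text
position: [0.5423, 0.3226, 0.1277]
ee_rot: [-0.492, -3.102, 0.001]
force: [-0.6, -0.4, -2.3]
width: 0.68
gripper_force: 20.0
shift [  0.39 -17.01  -0.22] turn [-0. -0. -0.] t 3.275 [0.5423 0.3226 0.1277] w 0.68 F [-0.6 -0.4 -2.3] g 19.999928455799818
```

```bash
python3 -m creep '5 0 -3 0 0 0 0;5 0 -7.5 0 0 0 0;5 0.2 -12 0 0 0 0;5 .4 -16 0 0 0 0;5 .4 -17 0 0 0 0'|sed -n 2p; python3 -m creep '5 0 0 0 0 0 0;5 0 0 0 0 0 0'|sed -n 2p; python3 -c "from h import *; go(.486,.162,.0565,72)"
```

```text
position: [0.4847, 0.1592, 0.1273]
position: [0.4868, 0.1639, 0.1282]
shift [ 0.01 -0.21  7.17] turn [ 0.  -0.   0.1] t 4.15 [0.4868 0.1639 0.1282] w 0.678 F [ 0.2 -0.3 -2.3] g 20.000011436641216
```

```bash
python3 -m creep '5 0 -.2 2 0 0 0;5 0 -.2 4 0 0 0;5 0 -.2 5.5 0 0 0;5 0 -.2 6.4 0 0 0;5 0 -.2 6.4 0 0 0'|sed -n 2,4p; python3 -m creep '5 0 0 .3 0 0 0;5 0 0 .6 0 0 0;5 0 0 .8 0 0 0;5 0 0 .8 0 0 0'; python3 -c "from h import *; go(.486,.162,.0555,72)"
```

```text
position: [0.4856, 0.1608, 0.064]
ee_rot: [-0.491, -3.102, 0.001]
force: [0.8, -0.4, -1.9]
clock: 5.28
position: [0.4858, 0.1605, 0.0564]
ee_rot: [-0.492, -3.103, -0.0]
force: [0.7, 0.5, -1.8]
width: 0.681
gripper_force: 20.0
shift [0.03 0.15 0.09] turn [ 0. -0. -0.] t 5.275 [0.4858 0.1605 0.0564] w 0.681 F [ 0.7  0.5 -1.8] g 19.999952344223857
```

```bash
python3 -m creep '5 0 .1 .15 0 0 0;9.18 0 .1 .15 0 0 0;9.18 0 .1 .15 0 0 0;9.18 0 .1 .15 0 0 0;9.18 0 .1 .15 0 0 0'|sed -n 4,5p; python3 -m creep '9.18 0 0 -2 0 0 0;9.18 0 0 -6 0 0 0;9.18 0 0 -11 0 0 0;9.18 0 0 -15 0 0 0;9.18 0 0 -15 0 0 0'|sed -n 2,4p; python3 -c "from h import *; go(.499,.472,.2,40)"
```

```text
force: [0.6, -0.6, -0.2]
width: 0.993
position: [0.4879, 0.1622, 0.208]
ee_rot: [0.491, 3.098, 0.006]
force: [-0.3, -0.1, -0.2]
shift [ 8.52 29.8   0.89] turn [ 0.3  0.2 32. ] t 6.525 [0.4879 0.1622 0.208 ] w 1.004 F [-0.3 -0.1 -0.2] g 0.0
```

```bash
python3 -m creep '9.18 1.5 5 0.5 0 0 8;9.18 3 11 .5 0 0 16;9.18 5 17 .5 0 0 24;9.18 7 23 .5 0 0 32;9.18 8.5 29 .5 0 0 32'|sed -n 2p; python3 -m creep '9.18 0 .8 0 0 0 0;9.18 0 .8 0 0 0 0;9.18 0 .8 0 0 0 0'|sed -n 2p; python3 - <<'E'
from h import *
go(.499,.472,.04,40)
cv2.imwrite('pics/s1.png',cv2.resize(snap('side','pics/x.png')[20:190,120:330],None,fx=3,fy=3))
E
```

```text
position: [0.4939, 0.4647, 0.1986]
position: [0.5015, 0.4658, 0.1995]
shift [ 0.65  0.22 15.95] turn [-0.1  0.1 -0.1] t 7.525 [0.5015 0.4658 0.1995] w 1.004 F [ 0.1 -0.2  1.4] g 0.0
```

View pics/s1.png

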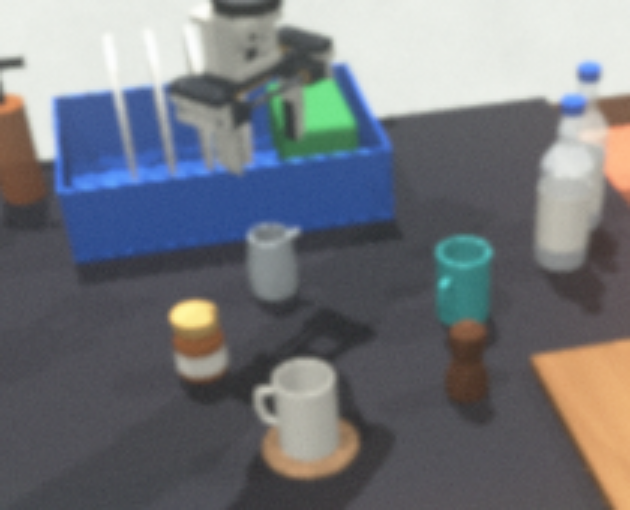

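The mug stands upright on the coaster at (305,410). The open gripper is above the jug (272,260), whose lip points to the right, clear of the fingers.

```bash
python3 -m creep '9.18 .6 .2 4 0 0 0;9.18 .6 .2 8 0 0 0;9.18 .6 .2 12 0 0 0;9.18 .6 .2 15.8 0 0 0;9.18 .6 .2 15.8 0 0 0'|sed -n 2,5p; python3 -m creep '4.5 0 0 0 0 0 0;4.5 0 0 0 0 0 0;4.5 0 0 0 0 0 0;4.5 0 0 0 0 0 0;4.5 0 0 0 0 0 0' 12; python3 -c "from h import *; go(.499,.472,.15,40)"
```

```text
position: [0.4973, 0.4711, 0.0395]
ee_rot: [-1.329, -2.845, 0.009]
force: [0.1, 0.4, -0.3]
width: 1.0
clock: 8.82
position: [0.4989, 0.474, 0.0429]
ee_rot: [1.328, 2.847, 0.001]
force: [-1.7, -1.3, 6.2]
width: 0.643
gripper_force: 12.0
shift [ -0.16  -0.11 -10.71] turn [ 0. -0. -0.] t 8.825 [0.4989 0.474  0.0429] w 0.643 F [-1.7 -1.3  6.2] g 12.00040901923785
```

```bash
python3 -m creep '4.5 0 0 -2 0 0 0;4.5 0 0 -5 0 0 0;4.5 0 0 -9 0 0 0;4.5 0 0 -13 0 0 0;4.5 0 0 -13 0 0 0'|sed -n 2,6p;  python3 -c "from h import *; go(.602,.041,.17,40)"
```

```text
position: [0.5005, 0.4753, 0.1772]
ee_rot: [1.327, 2.845, 0.012]
force: [0.4, 0.4, -0.7]
width: 0.645
gripper_force: 12.0
shift [-39.8  -20.13   0.53] turn [ 0.4 -0.1 -0. ] t 9.45 [0.5005 0.4753 0.1772] w 0.645 F [ 0.4  0.4 -0.7] g 11.999943436385365
```

```bash
python3 -m creep '4.5 -4 -2 0 0 0 0;4.5 -9 -4.5 0 0 0 0;4.5 -14 -7 0 0 0 0;4.5 -19 -9.5 0 0 0 0;4.5 -24 -12 0 0 0 0'|sed -n 2p; python3 -m creep '4.5 -5 -2.5 0 0 0 0;4.5 -10 -5 0 0 0 0;4.5 -14 -7 0 0 0 0;4.5 -15.4 -7.8 0 0 0 0;4.5 -15.4 -7.8 0 0 0 0'|sed -n 2p;python3 -m creep '4.5 0 0 0 0 0 0;4.5 0 0 0 0 0 0'|sed -n 6p; python3 -c "from h import *; go(.602,.041,.045,40)"
```

```text
position: [0.5609, 0.2109, 0.172]
position: [0.6, 0.0438, 0.1719]
gripper_force: 12.0
shift [-0.59 -0.22 12.68] turn [ 0.  -0.   0.2] t 10.95 [0.5999 0.0468 0.1718] w 0.644 F [ 1.  -0.4 -1.6] g 12.000011187701602
```

```bash
python3 -m creep '4.5 -.5 -.2 3 0 0 0;4.5 -.5 -.2 6 0 0 0;4.5 -.5 -.2 9 0 0 0;4.5 -.5 -.2 11.5 0 0 0;4.5 -.5 -.2 12 0 0 0'|sed -n 2p; python3 -m creep '4.5 0 0 .3 0 0 0;4.5 0 0 .6 0 0 0;4.5 0 0 .8 0 0 0;4.5 0 0 .8 0 0 0'; python3 -c "from h import *; go(.602,.041,.043,40)"
```

```text
position: [0.6006, 0.0407, 0.0504]
clock: 12.08
position: [0.6021, 0.0396, 0.0443]
ee_rot: [1.328, 2.847, 0.001]
force: [-0.3, 1.3, -0.7]
width: 0.647
gripper_force: 12.0
shift [0.11 0.09 0.13] turn [ 0.  0. -0.] t 12.075 [0.6021 0.0396 0.0443] w 0.647 F [-0.3  1.3 -0.7] g 11.999936555803288
```

```bash
python3 -m creep '4.5 0 0 .15 0 0 0;7.5 0 0 .15 0 0 0;9.18 0 0 .15 0 0 0;9.18 0 0 .15 0 0 0;9.18 0 0 .15 0 0 0'|sed -n 4,5p; python3 -m creep '9.18 0 0 -2 0 0 0;9.18 0 0 -6 0 0 0;9.18 0 0 -11 0 0 0;9.18 0 0 -16 0 0 0;9.18 0 0 -16 0 0 0'|sed -n 2,4p; python3 -c "from h import *; go(.5184,-.4735,.2,-50)"
```

```text
force: [0.5, 0.4, -0.0]
width: 0.985
position: [0.6043, 0.0396, 0.2067]
ee_rot: [1.325, 2.841, 0.007]
force: [0.3, 0.2, -0.2]
shift [-33.79 -39.55   0.54] turn [ 0.5 -0.1 90. ] t 13.325 [0.6043 0.0396 0.2067] w 1.003 F [ 0.3  0.2 -0.2] g 0.0
```

```bash
python3 -m creep '9.18 -4 -4.6 .5 0 0 10;9.18 -8 -9.2 .5 0 0 20;9.18 -12 -13.8 .5 0 0 30;9.18 -16 -18.4 .5 0 0 40;9.18 -20 -23 .5 0 0 50'|sed -n 2p; python3 -c "from h import *; go(.5184,-.4735,.2,-50)"
```

```text
position: [0.5533, -0.263, 0.1965]
shift [-21.33   0.33  -0.35] turn [-0.1  0.  39.7] t 13.95 [ 0.5533 -0.263   0.1965] w 0.998 F [ 0.2 -0.1 -0.7] g 0.0
```

```bash
python3 -m creep '9.18 -5 0 -.3 0 0 10;9.18 -10 0 -.3 0 0 20;9.18 -15 0.2 -.3 0 0 30;9.18 -20 .3 -.3 0 0 40;9.18 -21 .3 -.3 0 0 40'|sed -n 2p;python3 -m creep '9.18 0 0 0 0 0 0;9.18 0 0 0 0 0 0'|sed -n 2p; python3 - <<'E'
from h import *
go(.5184,-.4735,.048,-50)
cv2.imwrite('pics/s2.png',cv2.resize(snap('side','pics/x.png')[120:384,120:420],None,fx=2,fy=2))
E
```

```text
position: [0.5179, -0.4726, 0.1991]
position: [0.5216, -0.4669, 0.1999]
shift [-0.69  0.32 15.18] turn [-0.1 -0.1  0.2] t 14.825 [ 0.5216 -0.4669  0.1999] w 0.998 F [1.1 0.2 0.1] g 0.0
```

View pics/s2.png

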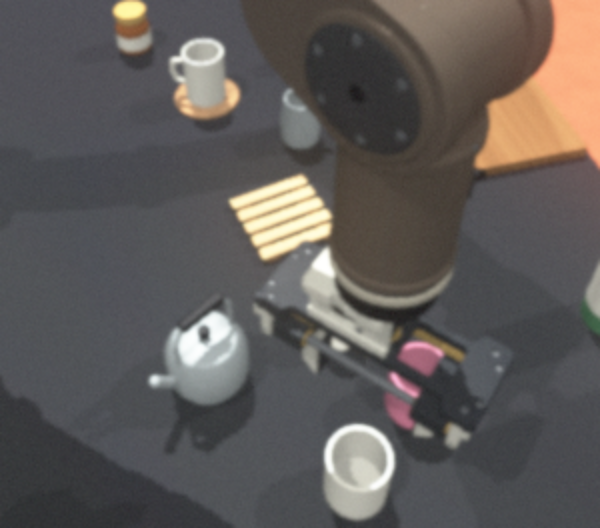

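The jug stands upright at (300,120). The white jar is at (358,470) and the pink jar at (415,385) beyond it. The gripper's closing line passes clear of the pink one.

```bash
python3 -c "
from h import *; print(w('side',120+358/2,120+458/2,.07),px('top',(.59,-.42,.07)),w('top',265+475/4,130+146/4,.07))"; python3 -m creep '9.18 -.7 .3 4 0 0 0;9.18 -.7 .3 8 0 0 0;9.18 -.7 .3 12 0 0 0;9.18 -.7 .3 15.1 0 0 0;9.18 -.7 .3 15.1 0 0 0'|sed -n 2,5p
```

```text
[ 0.51535165 -0.47739871  0.07      ] (np.float64(389.05271884419125), np.float64(171.99528086118997)) [ 0.60795949 -0.4038004   0.07      ]
position: [0.5171, -0.4728, 0.0472]
ee_rot: [-2.947, -1.076, 0.002]
force: [0.1, 0.9, -0.1]
width: 1.002
```

```bash
python3 -m creep '5 0 0 0 0 0 0;5 0 0 0 0 0 0;5 0 0 0 0 0 0;5 0 0 0 0 0 0;5 0 0 0 0 0 0' 20;  python3 -m creep '5 0 0 -2 0 0 0;5 0 0 -5 0 0 0;5 0 0 -9 0 0 0;5 0 0 -13 0 0 0;5 0 0 -13 0 0 0'|sed -n 2,6p;  python3 -c "from h import *; go(.512,.0238,.17,-80)"
```

```text
clock: 16.12
position: [0.5176, -0.4758, 0.0506]
ee_rot: [2.952, 1.074, 0.002]
force: [-1.5, 1.2, 6.8]
width: 0.702
gripper_force: 20.0
position: [0.5182, -0.4776, 0.1844]
ee_rot: [2.946, 1.072, 0.005]
force: [0.2, 0.3, -2.9]
width: 0.702
gripper_force: 20.0
shift [ 31.74 -38.83   1.2 ] turn [ 0.4 -0.2 30. ] t 16.75 [ 0.5182 -0.4776  0.1844] w 0.702 F [ 0.2  0.3 -2.9] g 19.999804515391588
```

```bash
python3 -m creep '5 3 -3.5 .5 0 0 5;5 6 -7.5 1 0 0 10;5 9.5 -11.5 1 0 0 16;5 13 -15.5 1 0 0 22;5 16.2 -19.8 1 0 0 30'|sed -n 2p; python3 -c "from h import *; go(.512,.0238,.17,-80)"
```

```text
position: [0.5138, -0.2178, 0.1692]
shift [  3.92 -23.84  -0.07] turn [-0.   0.  -0.2] t 17.375 [ 0.5138 -0.2178  0.1692] w 0.706 F [ 0.3  1.2 -1.6] g 19.9930518027395
```

```bash
python3 -m creep '5 .8 -5 0 0 0 0;5 1.6 -10 0 0 0 0;5 2.4 -15 0 0 0 0;5 3.2 -20 0 0 0 0;5 3.9 -23.5 0 0 0 0'|sed -n 2p;python3 -m creep '5 0 0 0 0 0 0;5 0 0 0 0 0 0'|sed -n 2p; python3 -c "from h import *; go(.512,.0238,.0515,-80)"
```

```text
position: [0.5109, 0.0211, 0.1691]
position: [0.5114, 0.0178, 0.1694]
shift [ 0.17 -0.59 11.79] turn [ 0.  0. -0.] t 18.25 [0.5114 0.0178 0.1694] w 0.704 F [-0.1 -0.3 -1.7] g 19.999709324911237
```

```bash
python3 -m creep '5 .1 -.6 3 0 0 0;5 .1 -.6 6 0 0 0;5 .1 -.6 9 0 0 0;5 .1 -.6 10.8 0 0 0;5 .1 -.6 11.2 0 0 0'|sed -n 2p; python3 -m creep '5 0 0 .3 0 0 0;5 0 0 .6 0 0 0;5 0 0 .7 0 0 0;5 0 0 .7 0 0 0'; python3 -c "from h import *; go(.512,.0238,.0505,-80)"
```

```text
position: [0.5113, 0.0234, 0.0569]
clock: 19.38
position: [0.5118, 0.0246, 0.0507]
ee_rot: [-3.129, -0.274, -0.0]
force: [0.5, 0.3, -1.4]
width: 0.703
gripper_force: 20.0
shift [0.01 0.08 0.02] turn [-0. -0.  0.] t 19.375 [0.5118 0.0246 0.0507] w 0.703 F [ 0.5  0.3 -1.4] g 19.999804347753525
```

```bash
python3 -m creep '5 0 0 .05 0 0 0;7.5 0 0 .05 0 0 0;9.18 0 0 .05 0 0 0;9.18 0 0 .05 0 0 0;9.18 0 0 .05 0 0 0'|sed -n 4,5p; python3 -m creep '9.18 0 0 -2 0 0 0;9.18 0 0 -6 0 0 0;9.18 0 0 -11 0 0 0;9.18 0 0 -13 0 0 0;9.18 0 0 -13 0 0 0'|sed -n 2,4p; python3 - <<'E'
from h import *
print('knob',w('top',265+228/4-.4,130+70/4-.4,.046))
go(.6768,-.2095,.16,-80)
E
```

```text
force: [0.1, -0.2, 0.2]
width: 0.993
position: [0.5126, 0.0246, 0.1812]
ee_rot: [-3.129, -0.274, -0.005]
force: [0.5, -0.1, -0.1]
knob [ 0.67825923 -0.20997087  0.046     ]
shift [12.09 25.91  2.14] turn [-0.  -0.2  0. ] t 20.625 [0.5126 0.0246 0.1812] w 1.001 F [ 0.5 -0.1 -0.1] g 0.0
```

```bash
python3 -m creep '5 2.5 5 0 0 0 0;5 5 10.5 0 0 0 0;5 7.5 16 0 0 0 0;5 10 21.5 1 0 0 0;5 12 25.6 2 0 0 0'|sed -n 2p;python3 -m creep '5 0 0 0 0 0 0;5 0 0 0 0 0 0;5 0 0 0 0 0 0'|sed -n 2p; python3 - <<'E'
from h import *
go(.677,-.2095,.043,-80)
im=snap('side','pics/x.png')
cv2.imwrite('pics/s3.png',cv2.resize(im[100:330,160:420],None,fx=2.5,fy=2.5))
E
```

```text
position: [0.6746, -0.2094, 0.1577]
position: [0.6741, -0.2052, 0.1596]
shift [ 0.22  0.49 11.66] turn [-0.1  0.   0.1] t 21.625 [ 0.6741 -0.2052  0.1596] w 0.544 F [0.4 1.  0.1] g 0.0
```

View pics/s3.png

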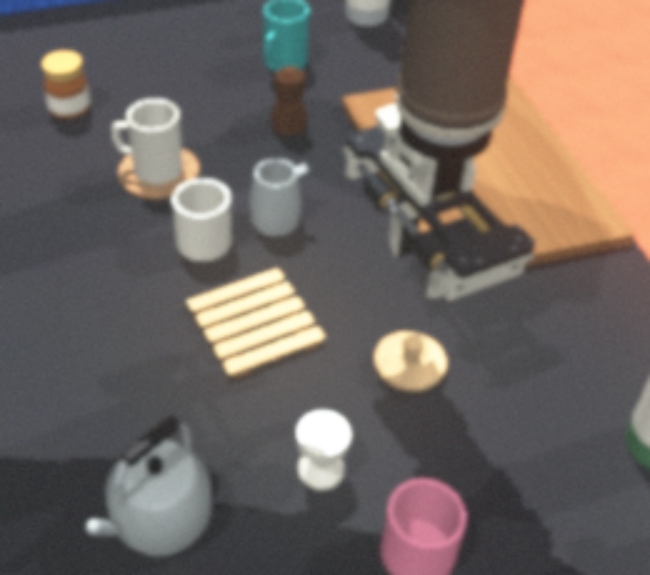

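Mug (152,140), jar (202,220) and jug (276,195) all stand well. The lid is at (410,360), knob top at about (413,343), and the way down to it is clear.

```bash
python3 -m creep '5 .2 .4 3 0 0 0;5 .2 .4 6 0 0 0;5 .2 .4 9 0 0 0;5 .2 .4 11 0 0 0;5 .2 .4 11.5 0 0 0'|sed -n 2,5p; python3 -m creep '1 0 0 0 0 0 0;1 0 0 0 0 0 0;1 0 0 0 0 0 0;1 0 0 0 0 0 0;1 0 0 0 0 0 0' 15; python3 -c "from h import *; go(.512,.0238,.16,-80)"
```

```text
position: [0.6766, -0.2095, 0.044]
ee_rot: [-3.129, -0.275, 0.002]
force: [-0.2, -0.2, 0.6]
width: 0.544
clock: 22.92
position: [0.6774, -0.2107, 0.0457]
ee_rot: [3.129, 0.274, 0.002]
force: [0.1, 0.4, 5.8]
width: 0.22
gripper_force: 15.0
shift [-12.21 -25.95 -11.46] turn [ 0.  -0.1 -0. ] t 22.925 [ 0.6774 -0.2107  0.0457] w 0.22 F [0.1 0.4 5.8] g 15.000477101420984
```

```bash
python3 -m creep '1 0 0 -2 0 0 0;1 0 0 -5 0 0 0;1 0 0 -9 0 0 0;1 0 0 -13 0 0 0;1 0 0 -13 0 0 0'|sed -n 2,6p; python3 - <<'E'
from h import *
go(.512,.0242,.17,-80)
im=snap('side','pics/x.png')
cv2.imwrite('pics/s4.png',cv2.resize(im[140:280,210:300],None,fx=4,fy=4,interpolation=cv2.INTER_CUBIC))
E
```

```text
position: [0.6784, -0.2118, 0.1798]
ee_rot: [3.127, 0.273, 0.009]
force: [0.3, -0.5, -1.4]
width: 0.217
gripper_force: 15.0
shift [-12.31 -26.13   0.83] turn [ 0.2 -0.3 -0. ] t 23.55 [ 0.6784 -0.2118  0.1798] w 0.217 F [ 0.3 -0.5 -1.4] g 14.99995073361788
```

View pics/s4.png

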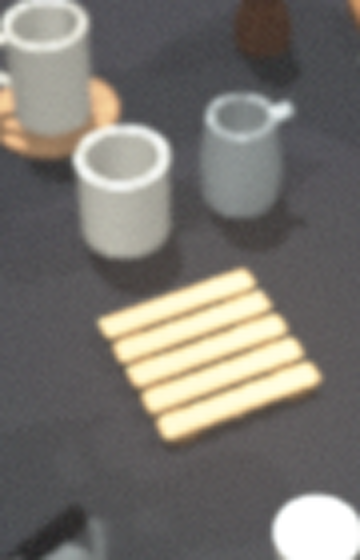

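In this 4x crop (offset 210,140) the jar rim centre is at (123,156), the jug rim at (240,116), the mug rim at (46,25), and the trivet corners at (98,320), (250,268), (322,378) and (163,440).

```bash
python3 -c "
from h import *
S=lambda u,v,z:w('side',210+u/4-.4,140+v/4-.4,z)
print('jar',S(123,156,.07),'jug',S(240,116,.075),'mug',S(46,25,.085),'triv',S(209,352,.012))"
python3 -m creep '1 -2.3 -5 0 0 0 0;1 -4.6 -10 0 0 0 0;1 -7 -15 0 0 0 0;1 -9.4 -20 0 0 0 0;1 -12.2 -26 0 0 0 0'|sed -n 2p;python3 -m creep '1 0 0 0 0 0 0;1 0 0 0 0 0 0;1 0 0 0 0 0 0'|sed -n 2p; python3 -c "from h import *; go(.512,.0242,.114,-80)"
```

```text
jar [0.51221403 0.02180775 0.07      ] jug [0.60101614 0.03594314 0.075     ] mug [0.48509547 0.16405665 0.085     ] triv [ 0.53675798 -0.11930277  0.012     ]
position: [0.5121, 0.0226, 0.1743]
position: [0.5143, 0.0199, 0.175]
shift [-0.15 -0.47  6.1 ] turn [ 0.  -0.  -0.1] t 24.6 [0.5143 0.0199 0.175 ] w 0.216 F [ 0.6 -0.  -0.6] g 14.999808454304002
```

```bash
python3 -m creep '1 -.2 -.4 2 0 0 0;1 -.2 -.4 4 0 0 0;1 -.2 -.4 5.5 0 0 0;1 -.2 -.4 5.8 0 0 0;1 -.2 -.4 5.8 0 0 0'|sed -n 2,4p; python3 -m creep '1 0 0 .2 0 0 0;1 0 0 .4 0 0 0;1 0 0 .6 0 0 0;1 0 0 .8 0 0 0;1 0 0 .8 0 0 0'; python3 -c "from h import *; go(.512,.0238,.1077,-80)"
```

```text
position: [0.5115, 0.0244, 0.1171]
ee_rot: [3.129, 0.272, 0.0]
force: [-0.2, -0.5, -0.3]
clock: 25.85
position: [0.511, 0.0251, 0.1088]
ee_rot: [3.13, 0.274, -0.0]
force: [-0.5, 0.1, -0.4]
width: 0.215
gripper_force: 15.0
shift [0.07 0.14 0.11] turn [-0.  0. -0.] t 25.85 [0.511  0.0251 0.1088] w 0.215 F [-0.5  0.1 -0.4] g 14.999951316858642
```

Not quite in contact yet. I'll lower it a little more, release, rise and head for the teapot.

```bash
python3 -m creep '1 0 .1 .1 0 0 0;3 0 .1 .1 0 0 0;5 0 .1 .1 0 0 0;5 0 .1 .1 0 0 0;5 0 .1 .1 0 0 0'|sed -n 4,5p; python3 -m creep '5 0 0 -2 0 0 0;5 0 0 -6 0 0 0;5 0 0 -10 0 0 0;5 0 0 -12 0 0 0;5 0 0 -12 0 0 0'|sed -n 2p;  python3 -c "from h import *; go(.399,-.3116,.22,-57)"
```

```text
force: [1.2, -0.7, 0.1]
width: 0.537
position: [0.5121, 0.0241, 0.2292]
shift [-16.98  31.1    0.85] turn [ -0.   -0.2 -23. ] t 27.1 [0.5121 0.0241 0.2292] w 0.545 F [-0.2  0.4  0.2] g 0.0
```

```bash
python3 -m creep '5 -2.8 5 0 0 0 -5;5 -5.6 10 0 0 0 -10;5 -8.4 15.5 0 0 0 -16;5 -11 20.5 0 0 0 -23;5 -13.5 25.5 0.5 0 0 -23'|sed -n 2p; python3 -c "from h import *; go(.399,-.3116,.22,-57)"
```

```text
position: [0.4217, -0.2518, 0.2223]
shift [-5.17  3.77  0.23] turn [-0.  -0.   0.1] t 27.725 [ 0.4217 -0.2518  0.2223] w 0.544 F [ 2.4 -0.2 -0.3] g 0.0
```

```bash
python3 -m creep '5 -3 2 0 0 0 0;5 -5 3.6 0 0 0 0;5 -5 3.6 0 0 0 0;5 -5 3.6 0 0 0 0;5 -5 3.6 0 0 0 0'|sed -n 2p; python3 - <<'E'
from h import *
go(.399,-.3116,.129,-57)
im=snap('side','pics/x.png')
cv2.imwrite('pics/s5.png',cv2.resize(im[120:350,170:350],None,fx=3,fy=2.6,interpolation=cv2.INTER_CUBIC))
E
```

```text
position: [0.4008, -0.3067, 0.2225]
shift [-0.41  0.32  9.35] turn [-0.1 -0.   0.1] t 28.35 [ 0.4008 -0.3067  0.2225] w 0.544 F [-0.2  1.1  0.3] g 0.0
```

View pics/s5.png

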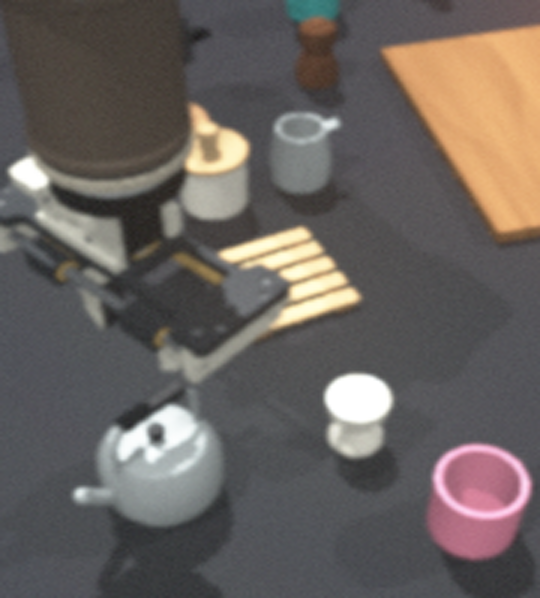

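The lid is seated on the jar at (215,150). The teapot bar at (152,407) lies below the gripper, across its closing line. Going down.

```bash
python3 -m creep '5 -.4 .3 3 0 0 0;5 -.4 .3 6 0 0 0;5 -.4 .3 8.5 0 0 0;5 -.4 .3 9.3 0 0 0;5 -.4 .3 9.3 0 0 0'|sed -n 2,5p; python3 -m creep '.8 0 0 0 0 0 0;.8 0 0 0 0 0 0;.8 0 0 0 0 0 0;.8 0 0 0 0 0 0;.8 0 0 0 0 0 0' 35;  python3 -m creep '.8 0 0 -1.5 0 0 0;.8 0 0 -4 0 0 0;.8 0 0 -7 0 0 0;.8 0 0 -9 0 0 0;.8 0 0 -9 0 0 0'|sed -n 2,6p;  python3 -c "from h import *; go(.5375,-.1155,.22,-57)"
```

```text
position: [0.3987, -0.3124, 0.13]
ee_rot: [-3.012, -0.893, 0.001]
force: [0.7, -0.4, 0.4]
width: 0.544
clock: 29.65
position: [0.3989, -0.3126, 0.1301]
ee_rot: [3.012, 0.892, 0.001]
force: [2.5, 0.7, 1.2]
width: 0.124
gripper_force: 34.7
position: [0.399, -0.3131, 0.2214]
ee_rot: [3.011, 0.892, 0.003]
force: [-0.2, -0.2, -3.9]
width: 0.122
gripper_force: 34.7
shift [22.38 -9.03  0.16] turn [ 0.1 -0.1 -0. ] t 30.275 [ 0.399  -0.3131  0.2214] w 0.122 F [-0.2 -0.2 -3.9] g 34.70495581626892
```

```bash
python3 -m creep '.8 3.5 -1.4 0 0 0 0;.8 8 -3.2 0 0 0 0;.8 13 -5.2 0 0 0 0;.8 18 -7.2 0 0 0 0;.8 21 -8.5 0 0 0 0'|sed -n 2p;python3 -m creep '.8 1.3 -.5 0 0 0 0;.8 1.3 -.5 0 0 0 0;.8 1.3 -.5 0 0 0 0;.8 1.3 -.5 0 0 0 0'|sed -n 2p; python3 -c "from h import *; go(.5375,-.1155,.142,-57)"
```

```text
position: [0.5292, -0.1238, 0.2187]
position: [0.5358, -0.1172, 0.2201]
shift [ 0.23 -0.05  7.81] turn [ 0.  -0.  -0.1] t 31.4 [ 0.5358 -0.1172  0.2201] w 0.125 F [ 0.1 -0.3 -3.1] g 34.99918878078461
```

```bash
python3 -m creep '.8 .2 0 2.5 0 0 0;.8 .2 0 5 0 0 0;.8 .2 0 6.5 0 0 0;.8 .2 0 7.2 0 0 0;.8 .2 0 7.2 0 0 0'|sed -n 2,4p; python3 -m creep '.8 0 0 .3 0 0 0;.8 0 0 .5 0 0 0;.8 0 0 .6 0 0 0;.8 0 0 .6 0 0 0'; python3 -c "from h import *; go(.5375,-.1155,.142,-57)"
```

```text
position: [0.5383, -0.115, 0.1481]
ee_rot: [3.012, 0.891, -0.0]
force: [0.0, -1.1, -4.3]
clock: 32.52
position: [0.5386, -0.115, 0.1425]
ee_rot: [3.012, 0.892, 0.001]
force: [0.3, -0.3, 3.2]
width: 0.126
gripper_force: 35.0
shift [-0.12 -0.02  0.05] turn [ 0. -0. -0.] t 32.525 [ 0.5386 -0.115   0.1425] w 0.126 F [ 0.3 -0.3  3.2] g 35.00053346157074
```

Contact with the trivet. Release, rise, and move away for a final look.

```bash
python3 -m creep '.8 0 0 0 0 0 0;2.5 0 0 0 0 0 0;4.5 0 0 0 0 0 0;5 0 0 0 0 0 0;5 0 0 0 0 0 0'|sed -n 4,5p; python3 -m creep '5 0 0 -2 0 0 0;5 0 0 -6 0 0 0;5 0 0 -11 0 0 0;5 0 0 -14 0 0 0;5 0 0 -14 0 0 0'|sed -n 2p;python3 -m creep '5 -5 4 0 0 0 0;5 -10 8 0 0 0 0;5 -14 12 0 0 0 0;5 -18 16 0 0 0 0;5 -20 18 0 0 0 0'|sed -n 2p;python3 -m creep '5 0 0 0 0 0 0;5 0 0 0 0 0 0;5 0 0 0 0 0 0;5 0 0 0 0 0 0;5 0 0 0 0 0 0'|sed -n 2,3p; python3 - <<'E'
from h import *
cv2.imwrite('pics/f1.png',cv2.resize(snap('top','pics/ft.png')[90:270,130:370],None,fx=3.3,fy=3.3,interpolation=cv2.INTER_CUBIC))
cv2.imwrite('pics/f2.png',cv2.resize(snap('side','pics/fs.png')[100:280,140:340],None,fx=3.3,fy=3.3,interpolation=cv2.INTER_CUBIC))
E
```

```text
force: [-0.1, 0.1, -1.1]
width: 0.509
position: [0.5394, -0.1151, 0.2841]
position: [0.4664, -0.3776, 0.2809]
position: [0.4689, -0.3739, 0.282]
ee_rot: [-3.012, -0.894, -0.0]
```

View pics/f1.png

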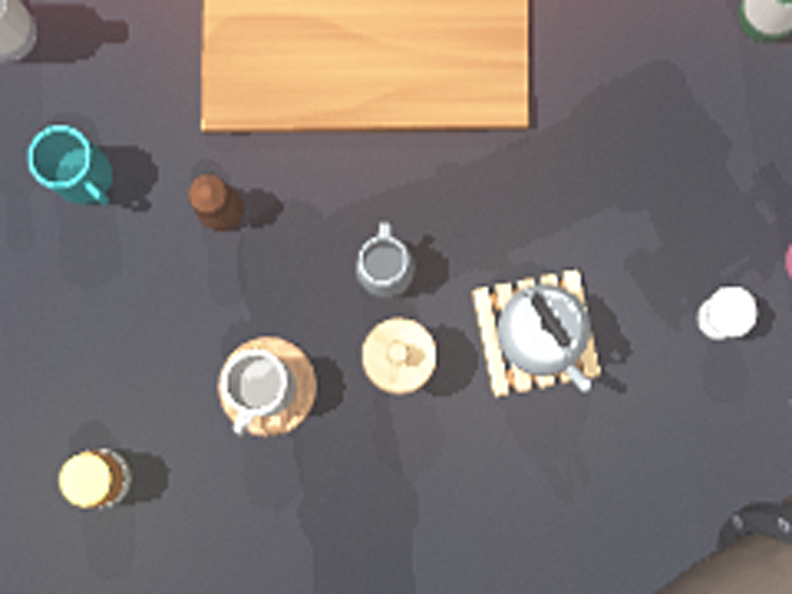

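View pics/f2.png

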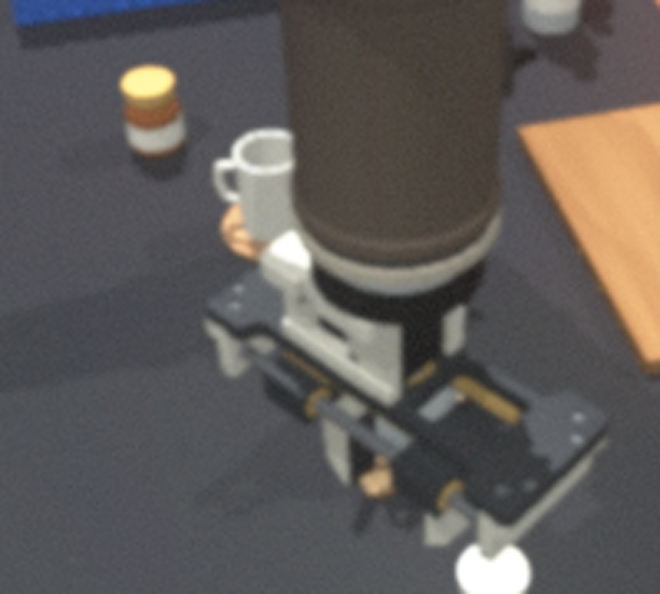

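Top view (3.3x, offset 130,90): mug rim (255,384), lid disc (399,356), jug rim (384,262), teapot bar (551,319), mill (209,193), honey (86,479), egg cup (729,312). The side view is hidden by the arm. I'll check these positions against the limits.

```bash
python3 -c "
from h import *
np.set_printoptions(precision=4,suppress=True)
T=np.array([.538,-.1146]);C=np.array([.4857,.1621]);u=(C-T)/np.linalg.norm(C-T);n=np.array([u[1],-u[0]])
for k,a,b,z in[('mug',255,384,.085),('lid',399,356,.078),('jug',384,262,.075),('pot',551,319,.144),('mill',209,193,.09),('honey',86,479,.075),('egg',729,312,.062)]:
  p=w('top',130+a/3.3-.35,90+b/3.3-.35,z)[:2]; print(k,p,'row y,x mm',((p-T)@u*1e3).round(1),((p-T)@n*1e3).round(1))
"
```

```text
mug [0.4833 0.163 ] row y,x mm 283.0 -2.2
lid [0.51   0.0246] row y,x mm 141.9 -1.7
jug [0.6025 0.039 ] row y,x mm 139.0 91.9
pot [ 0.5379 -0.1168] row y,x mm -2.2 -0.5
mill [0.6694 0.2087] row y,x mm 293.3 189.2
honey [0.393  0.3274] row y,x mm 461.3 -60.3
egg [ 0.5524 -0.2978] row y,x mm -182.7 -19.9
```

All positions are within the limits and the bystanders have not moved.

```bash
python3 -c "from h import *; print(job.sign_off())"
```

```text
the job is handed in; nothing more can be done
None
```

The tea things are laid out as asked and the job is handed in: in the last top picture the teapot, mug, jug and lidded jar all measured within the limits and the pepper mill, egg cup and honey jar had not moved, but the sign-off gave no verdict.

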